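# Stand up the measuring wheel and hold it for the axle nut

## Task

The measuring wheel is chocked in its wooden cradle with its frame tipped over onto the rest, and its axle nut is about to be tightened. Pull the red lock bolt of its kickstand out to its end stop, flip the kickstand down over centre until it snaps against its stop, then swing the frame up until it stands upright and keep hold of it so that it cannot tip over again: the program finishes while still holding it. Leave the other things on the bench where they are.

Things in the scene. Friction and masses are not known exactly. Their poses are not given: they have to be found in the camera images.
- cradle: White-faced board 190 x 280 x 12 mm fixed to the bench; two battens 46 mm high hold the measuring wheel upright (yellow, black tyre 160 mm across, 24 mm wide; it does not turn). Origin on the bench under the wheel's centre; x along the axle (away from the robot at yaw 0), +y to the tool's rear (the kickstand's side), z up. Axle at z = 92 mm.
- rest_bar (a point): Middle of the wooden cross bar (16 mm thick) on which the tipped frame lies, at the cradle's y = -114 mm, z = 176 mm; its two posts are 94 mm apart over their outsides and 182 mm high.
- frame: Frame: grey fork, tube, blue hand grip, counter box; 0.75 to 1.0 kg, hinged freely on the axle. Origin at the axle centre, x along the axle (as the cradle's x), z along the tube to the hand grip, y to the rear. Starts tipped 45 degrees (z leans to the cradle's -y), lying on the rest. Upright: z vertical. Let go there it falls back, front-heavy; 1.3 degrees further the stand's foot meets the board.
- tube_grip (a point): Point to grip on the blue round hand grip, 28 mm in diameter, on the tube's axis 190 mm from the axle; the grip reaches 30 mm below this point along the tube and 25 mm above it, where the tube ends. Pinched along the axle's direction, the frame can swivel between the fingers while it is swung up.
- lock (a joint): Steel bolt with red pull knob that locks the kickstand; metres: 0 to 0.008 at the start (in, locked), 0.034 fully out at its end stop. Pulling out moves it along the cradle's -x, against about 2.5 N of friction; it stays where it is left. It frees the kickstand only in the last 8 mm.
- lock_knob (a point): Centre of the red knob: 20 mm in diameter, 18 mm long, its axis parallel to the cradle's x, best gripped across its diameter; behind it (+x) are 21 mm of bare 8 mm rod when fully in. It lies in the frame at x = -65 mm minus the joint's value, y = +88 mm, z = +70.5 mm.
- stand (a joint): Kickstand angle (rad) about its pivot, parallel to the axle: 0 folded, pointing to the frame's +y; grows as it swings towards the frame's -z; 1.71 down at its stop. A spring pulls it to 0 below 0.9 rad and snaps it to 1.71 beyond; pushing it over takes 0.15 N m (2 N at 85 mm). Locked, it gives under 0.1 rad and pushing it tips up the whole frame.
- stand_pivot (a point): Kickstand's pivot, at the frame's x = 0, y = +108 mm, z = +60 mm.
- stand_foot (a point): Centre of the kickstand's red foot, a cross piece 16 mm in diameter and 26 mm long parallel to the axle, 131 mm from the pivot; the leg between is a steel rod 12 mm thick.
- axle_nut: Bystander: loose steel hexagon nut 20 mm across and 9 mm high on the cradle board at its far side; origin under its centre.
- spanner: Bystander: open-ended spanner 170 mm long lying on the bench; origin under its middle.
- screwdriver: Bystander: screwdriver with green handle, 200 mm long, lying on the bench; origin under its middle.
- glue: Bystander: white glue bottle, 60 mm across, 160 mm high, standing; origin under its centre.
- screw_jar: Bystander: jar with steel cap, 68 mm across, 90 mm high, standing; origin under its centre.
- offcut: Bystander: wooden block 90 x 60 x 40 mm; origin under its centre.
- mallet: Bystander: wooden mallet lying on its side, 290 mm long, head 110 x 60 mm; origin under its handle.

How it is judged (in metres and radians):
On the way, in this order (a step that is already met when the one before it is completed fails the run):
1. the lock bolt is pulled out to its end stop (value of joint lock above 0.031 m), for 0.1 s.
2. the kickstand is down over centre, against its stop (value of joint stand above 1.6 rad), for 0.2 s.
3. the frame stands upright, held by the fingers (angle between frame's own z axis and vertical below 0.08 rad and contact force between the fingers and frame above 1 N), for 0.3 s.
At the end, for the whole second after the job is handed in: The lock bolt is at its end stop (over 30 of 34 mm), the kickstand down against its stop (over 1.6 rad), the frame upright within 4.5 degrees (0.08 rad) and still, and the fingers are still holding it with more than 1 N (all of step 3 and value of joint lock above 0.03 m and value of joint stand above 1.6 rad and angular speed of frame below 0.1 rad/s); the arm keeps its last pose, push and grip.
It fails at once if a bystander was moved by more than 30 mm (distance of any of axle_nut, spanner, screwdriver, glue, screw_jar, offcut, mallet from where it was at the start of the episode above 0.03 m).
It also fails if it takes over 64 s, if anything falls off the work surface, if the arm or the gripper's body presses on something with over 40 N, if the wrist force passes 120 N, or if a joint passes its speed limit or range.

## Robot

A 6-joint arm with a two-finger parallel gripper is mounted at the origin on the work surface. World frame = base frame: x ahead of the robot, y to its left, z up, the work surface at z = 0. Lengths are in m, angles in degrees, forces in N, time in s.
With the tool pointing down it reaches from about 0.25 to 0.725 m from the base axis. Payload 9.7 kg.
Tool frame: the origin (TCP) lies midway between the tips of the shut fingers; the grasp point (between the pads) lies 19 mm behind it; y points along the fingers, x is the direction in which the jaws open and shut, and the axes are right-handed (so a half turn about y gives the same grasp; the last joint's range is limited). The gripper opens to 85 mm and grips with 20 to 120 N. Pads are 22 mm wide; open, the fingers measure 114 mm over their backs; the gripper's body (76 mm by 85 mm) begins 54 mm behind the grasp point. The pads swing forward as they close: fully open they stand 13 mm farther back than shut.
Start: joints at [-77.006, 4.979, 10.078, 95.1, 0, 90], TCP at [0.124, -0.536, 0.231] pointing down, gripper open.
Joint ranges: [-179.16, 179.16], [-48.56, 103.87], [-65.8, 70.77], [-126.05, 130.52], [-82.76, 87.17], [-180, 180]. Speed limits (degrees/s): [127.2, 127.2, 147.25, 180, 180, 180].

## Interface

Orientations are given as [roll, pitch, yaw] about the fixed x, y, z axes, in that order (R = Rz(yaw) Ry(pitch) Rx(roll)).
In Python, from workcell import get_obs, camera, job_done gives the robot as it stands.
- The arm moves only by the tool play_rows, never from a script. Its argument "moves" is a list of rows, each a list of 3 entries, a list of its own where there are three numbers: the turn, a rotation vector about the tool's x, y, z in degrees, then the shift along the tool's x, y, z in m, then the opening in per cent of the stroke, from 0 (shut) to 100 (fully open). A call has exactly 5 rows; each row is the pose to reach, as a shift and turn from the pose commanded when the call began, along the tool's axes at that moment; what a row does not reach only later rows make up. A row lasts 1/10 s, in which the tool goes at most 50 mm and 8.59 degrees, less where a joint would pass 70% of its speed; a pose out of reach is approached as far as the arm can. A call with a gripper value outside its range is refused whole. The fingers move at their own pace and stop on an object; "grip_force" is the grip in N (left out, the last holds). Time passes only in rows, so rows that repeat a pose let the fingers close, or fill a call up. It gives the time, the measured TCP pose, the force and the opening at its end, in the units of the state.
- get_obs(): the state, without advancing time (a new reading comes with each control period).
- camera(name): name is "scene" or "top" or "wrist"; returns a dict with "img" (420x560x3 uint8, red, green, blue), "fov_y" (degrees; the focal length in pixels is half the picture's height over the tangent of half this angle, whatever the lens; pixels are square), "cx", "cy" (the principal point, pixels), "world_from_camera" (4x4, takes a point from camera to world coordinates). Camera axes: x right, y up, looking along -z (the intrinsics and any distortion apply to the point x, -y, -z); pixel columns grow to the right and rows downward; lengths in m; the calibration is good to about 2 mm. The wrist camera is an equidistant fisheye: a pixel r from the principal point sees the ray r / f radians off the axis. A picture is of the moment at which its call begins. There is no depth.
- job_done(): hands the job in, once; it reports no verdict.
The state is a dict: "time": time; "q": joint angles; "qd": joint speeds; "joint_efforts": joint torques, N m; "ee_pos": TCP position; "tcp_rot": TCP orientation; "wrist_force": force on the tool from outside, world axes, zero at the start; "torque": the same for the moment, N m; "opening": finger opening in m.
Only numpy, scipy, OpenCV 4.12 (cv2) and the standard library are available. Lean on these libraries where they do the work, as an engineer would, in place of code of your own. Each camera call takes 0.05 s, during which the arm holds its last target.

## Working session

There is one attempt and no reset: what is moved stays moved. The work goes in short steps, Python scripts to look and compute and a tool call to move; the robot and the scene stay as the last step left them, time stands still between calls to the robot, and variables do not carry over. Pictures are saved under pics/ and viewed, and the job is handed in when it is done.

Besides the shell and the picture viewer there is one more tool, called after "Request:" by a JSON object that holds its "api" and its "payload". play_rows: Moves the arm, as the interface text tells. Its arguments: {"type":"object","properties":{"moves":{"type":"array"},"grip_force":{"type":"number"}},"required":["moves"]}

```bash
ls; mkdir -p pics; python3 - <<'E'
from workcell import get_obs,camera
import cv2,numpy as np
o=get_obs();print(o)
np.set_printoptions(precision=5,suppress=True)
for n in ("scene","top","wrist"):
    c=camera(n);cv2.imwrite(f"pics/a_{n}.png",c["img"][:,:,::-1]);print(n,c["fov_y"],c["cx"],c["cy"]);print(c["world_from_camera"]); print([k for k in c])
E
```

```text
pics
{'time': 0.0, 'q': array([-7.70050702e+01,  5.01094783e+00,  1.00321619e+01,  9.51001636e+01,
        2.01237464e-03,  8.99977046e+01]), 'qd': array([-0.09489702, -0.04582524, -0.05309041,  0.06147342, -0.07430112,
       -0.00499432]), 'joint_efforts': array([ 6.36426394e-04, -5.20394433e+01,  4.64797246e+01,  1.63968903e-02,
        1.12684402e-04, -7.55894717e-06]), 'ee_pos': array([ 0.12362963, -0.53567053,  0.23056401]), 'tcp_rot': array([-8.99979845e+01,  7.89494370e-02, -7.70027749e+01]), 'wrist_force': array([0.02933393, 0.19747364, 0.2212408 ]), 'torque': array([-0.03592276,  0.00943108, -0.0136284 ]), 'opening': 0.08564197015605181}
scene 52.28115892611883 278.82871731745786 206.82125065978204
[[-0.21564 -0.56665  0.79524  1.36719]
 [ 0.97634 -0.11147  0.18532  0.19025]
 [-0.01637  0.81638  0.57728  0.82392]
 [ 0.       0.       0.       1.     ]]
['img', 'fov_y', 'cx', 'cy', 'world_from_camera']
top 42.5759865451761 283.17372571986857 217.95519849051234
[[ 0.04092  0.97686 -0.20994  0.08859]
 [-0.99916  0.03972 -0.00993 -0.01739]
 [-0.00136  0.21017  0.97766  1.92761]
 [ 0.       0.       0.       1.     ]]
['img', 'fov_y', 'cx', 'cy', 'world_from_camera']
wrist 65.70646984690485 280.8785103637709 213.8171179732578
[[ 0.22525  0.92824  0.29604  0.1987 ]
 [-0.9743   0.21504  0.06707 -0.51777]
 [-0.00141 -0.30354  0.95282  0.37308]
 [ 0.       0.       0.       1.     ]]
['img', 'fov_y', 'cx', 'cy', 'world_from_camera']
```

View pics/a_scene.png

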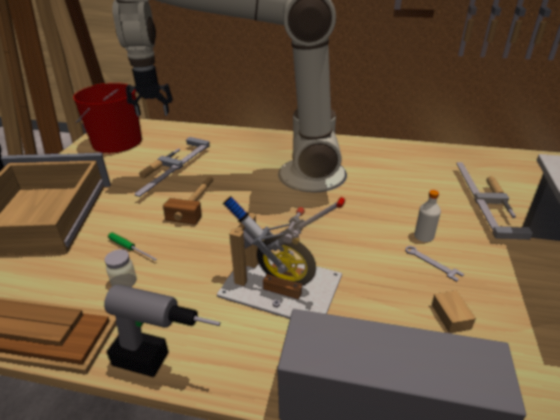

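View pics/a_top.png

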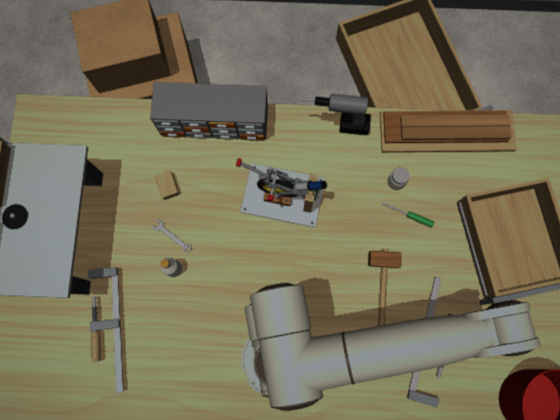

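View pics/a_wrist.png

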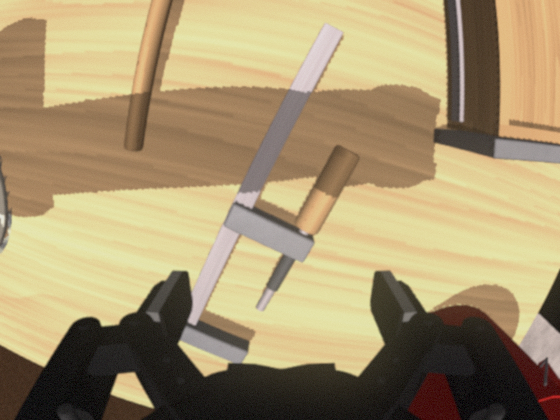

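The views show the robot at the back and the cradle ahead of it: top view around (285,190), scene view around (280,260). Next I'll enlarge those areas.

```bash
cat > h.py <<'E'
import numpy as np,cv2
from workcell import get_obs,camera
from scipy.spatial.transform import Rotation as R
np.set_printoptions(precision=4,suppress=True)
def proj(c,P):
    P=np.atleast_2d(P);T=np.linalg.inv(c["world_from_camera"]);p=P@T[:3,:3].T+T[:3,3]
    f=210/np.tan(np.radians(c["fov_y"])/2)
    x,y,z=p[:,0],-p[:,1],-p[:,2]
    if c.get("fish"):
        r=np.hypot(x,y);th=np.arctan2(r,z);s=f*th/np.maximum(r,1e-9)
    else: s=f/z
    return np.c_[c["cx"]+s*x,c["cy"]+s*y]
def ray(c,u,v):
    f=210/np.tan(np.radians(c["fov_y"])/2)
    a,b=u-c["cx"],v-c["cy"]
    if c.get("fish"):
        r=np.hypot(a,b);th=r/f;d=np.array([np.sin(th)*a/r,-np.sin(th)*b/r,-np.cos(th)])
    else: d=np.array([a/f,-b/f,-1])
    d=c["world_from_camera"][:3,:3]@d
    return c["world_from_camera"][:3,3],d/np.linalg.norm(d)
def atz(c,u,v,z):
    o,d=ray(c,u,v);return o+d*(z-o[2])/d[2]
def cam(n):
    c=camera(n);c["fish"]=n=="wrist";return c
def crop(c,x0,y0,x1,y1,k,name,pts=None,col=(255,0,255)):
    im=cv2.resize(c["img"][y0:y1,x0:x1,::-1],None,fx=k,fy=k,interpolation=cv2.INTER_CUBIC)
    if pts is not None:
        for p in pts:
            q=((np.array(p)+.5-[x0,y0])*k).astype(int);cv2.circle(im,tuple(int(i) for i in q),3,col,1)
    cv2.imwrite(f"pics/{name}.png",im)
E
python3 - <<'E'
from h import *
c=cam("top");crop(c,225,145,345,235,6,"top1")
c=cam("scene");crop(c,210,180,350,320,4,"sc1") 
E
```

```text
(no output)
```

View pics/top1.png

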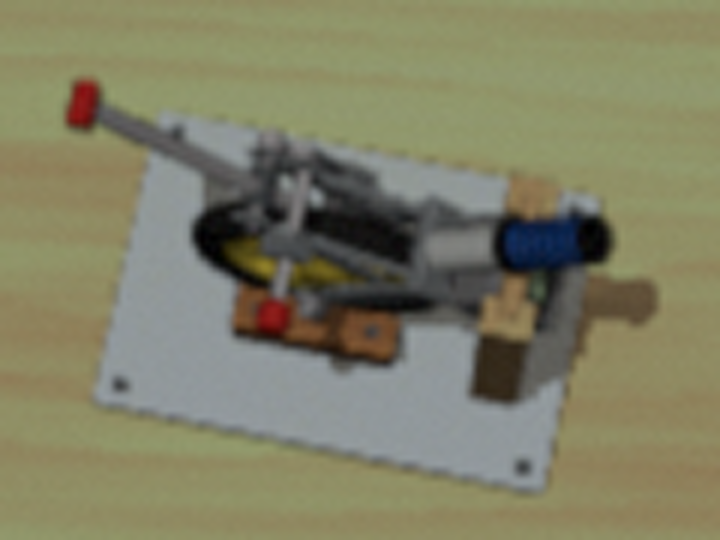

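View pics/sc1.png

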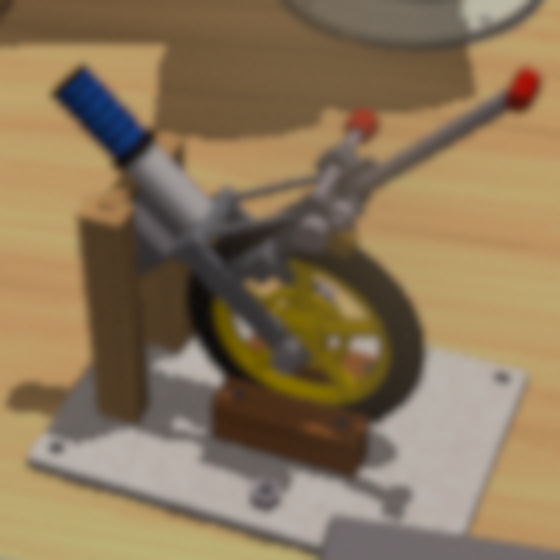

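Top crop: red foot (83,104), knob (273,317), grip end about (600,240). Scene crop: foot (523,90), knob (362,123), grip end (75,82). I'll fit the cradle pose from these.

```bash
cat >> h.py <<'E'
def frame2cr(p,tip):  # tip deg
    s,c=np.sin(np.radians(tip)),np.cos(np.radians(tip));x,y,z=p
    return np.array([x,y*c-z*s,y*s+z*c+.092])
def cr2w(p,x0,y0,yaw):
    c,s=np.cos(yaw),np.sin(yaw);return np.array([x0+c*p[0]-s*p[1],y0+s*p[0]+c*p[1],p[2]])
E
cat > fit.py <<'E'
from h import *
from scipy.optimize import least_squares
ct,cs=cam("top"),cam("scene")
ot=lambda u,v:(225+u/6-.5,145+v/6-.5)
os_=lambda u,v:(210+u/4-.5,180+v/4-.5)
obs=[]
F=lambda j:{'foot':(0,.239,.06),'knob':(-.065-j,.088,.0705),'end':(0,0,.215),'low':(0,0,.160)}
O=[(ct,'foot',ot(83,104)),(ct,'knob',ot(273,317)),(ct,'end',ot(597,240)),(ct,'low',ot(503,244)),
(cs,'foot',os_(523,90)),(cs,'knob',os_(362,123)),(cs,'end',os_(73,84)),(cs,'low',os_(135,150))]
def pts(p):
    return {k:cr2w(frame2cr(v,45),*p[:3]) for k,v in F(p[3]).items()}
def res(p):
    d=pts(p);return np.concatenate([proj(c,d[k])[0]-o for c,k,o in O]+[[ (p[3]-.004)*100]])
r=least_squares(res,[.5,0,0,.004]);print(r.x,np.degrees(r.x[2]));print(r.fun[:16].reshape(-1,2))
corners=[(30-0)/1]
print({k:v for k,v in pts(r.x).items()})
# board corners
for uv in [(97,403),(545,492),(160,112),(598,190)]:
    w=atz(ct,*ot(*uv),.012);d=w-[r.x[0],r.x[1],0];c,s=np.cos(r.x[2]),np.sin(r.x[2]);print('board',w,c*d[0]+s*d[1],-s*d[0]+c*d[1])
E
python3 fit.py
```

```text
[ 0.5901  0.0252 -0.1607  0.0042] -9.20686972780907
[[-0.7705  0.6306]
 [-0.6671  0.7808]
 [-0.9099  0.1033]
 [ 2.3786  0.3509]
 [ 0.9094  0.8529]
 [ 0.5663  1.5451]
 [-0.9849 -0.2642]
 [-0.8474 -0.4382]]
{'foot': array([0.6103, 0.1501, 0.3034]), 'knob': array([0.5237, 0.0484, 0.2041]), 'end': array([ 0.5657, -0.1249,  0.244 ]), 'low': array([ 0.5719, -0.0865,  0.2051])}
board [0.5171 0.1578 0.012 ] -0.09327218453561477 0.11929062751439161
board [ 0.473  -0.1156  0.012 ] -0.09298352542531936 -0.15771277081983442
board [0.7032 0.1295 0.012 ] 0.09503377608565948 0.12106722612956697
board [ 0.664  -0.1429  0.012 ] 0.09985312310083456 -0.1540521826904472
```

```bash
cat >> h.py <<'E'
C=np.array([.5901,.0252,-.1607])
def W(p): return cr2w(np.array(p,float),*C)
def Rt(yaw,tilt):
    """tool rot: yaw in cradle frame of tool x (deg); tilt about tool x leaning the pointing dir toward tool +z"""
    return R.from_euler('z',np.degrees(C[2])+yaw,degrees=True)*R.from_euler('x',-90+tilt,degrees=True)
def cur():
    o=get_obs();return o['ee_pos'],R.from_euler('xyz',o['tcp_rot'],degrees=True),o
def go(p,Rw,back=0):
    """p world pos of TCP"""
    p0,R0,o=cur()
    print('t',round(o['time'],2),'turn',(R0.inv()*Rw).as_rotvec(degrees=True).round(1),'shift',R0.inv().apply(np.array(p)-p0).round(4),'n',np.linalg.norm(np.array(p)-p0).round(3))
def crp():
    p,r,o=cur();c,s=np.cos(C[2]),np.sin(C[2]);d=p-[C[0],C[1],0]
    print('TCP cradle',np.round([c*d[0]+s*d[1],-s*d[0]+c*d[1],d[2]],4),'rot',o['tcp_rot'].round(1),'F',o['wrist_force'].round(1),'T',o['torque'].round(2),'open',o['opening'].round(4),'q',o['q'].round(0),'t',o['time'])
E
python3 - <<'E'
from h import *
Rw=Rt(-90,30);print(Rw.as_matrix())
k=W([-.069,.0124,.2041]);a=Rw.as_matrix()[:,1]
print(k,k-a*.09)
go(k-a*.09,Rw)
go([.3,-.3,.36],Rw)
E
```

```text
[[-0.16    0.4936  0.8549]
 [-0.9871 -0.08   -0.1386]
 [ 0.     -0.866   0.5   ]]
[0.524  0.0485 0.2041] [0.4796 0.0557 0.282 ]
t 0.35 turn [29.6 21.7 -5.8] shift [-0.4964 -0.0507  0.4798] n 0.692
t 0.35 turn [29.6 21.7 -5.8] shift [-0.1902 -0.1288  0.2248] n 0.321
```

Request:
{"api": "play_rows", "payload": {"moves": [[[0,0,0],[0,-0.05,0.03],100],[[6,4,-1],[-0.04,-0.09,0.07],100],[[12,8,-2],[-0.08,-0.12,0.11],100],[[18,12,-3],[-0.12,-0.12,0.15],100],[[24,17,-4],[-0.16,-0.12,0.19],100]]}}

```text
time: 0.85
ee_pos: [0.2479, -0.3777, 0.3482]
tcp_rot: [-65.5, -0.4, -94.5]
wrist_force: [1.0, 0.3, 1.4]
opening: 0.0853
```

```bash
python3 - <<'E'
from h import *
crp()
Rw=Rt(-90,30)
k=W([-.069,.0124,.2041]);a=Rw.as_matrix()[:,1]
go(k-a*.09,Rw)
E
```

```text
Traceback (most recent call last):
  File "h.py", line 49, in crp
    print('TCP cradle',np.round([c*d[0]+s*d[1],-s*d[0]+c*d[1],d[2]],4),'rot',o['tcp_rot'].round(1),'F',o['wrist_force'].round(1),'T',o['torque'].round(2),'open',o['opening'].round(4),'q',o['q'].round(0),'t',o['time'])
                                                                                                                                                                 ^^^^^^^^^^^^^^^^^^
AttributeError: 'float' object has no attribute 'round'
```

```bash
sed -i "s/o\['opening'\].round(4)/round(o['opening'],4)/" h.py; python3 - <<'E'
from h import *
crp()
Rw=Rt(-90,30)
k=W([-.069,.0124,.2041]);a=Rw.as_matrix()[:,1]
go(k-a*.09,Rw)
E
```

```text
TCP cradle [-0.2733 -0.4525  0.3482] rot [-65.5  -0.4 -94.5] F [1.  0.3 1.4] T [0.03 0.32 0.  ] open 0.0853 q [-70. -17.   0.  96.  22. 116.] t 0.85
t 0.85 turn [ 5.4  4.3 -1.8] shift [-0.4507  0.1394  0.1527] n 0.496
```

Request:
{"api": "play_rows", "payload": {"moves": [[[1,1,0],[-0.05,0,0.01],100],[[2,2,0],[-0.1,0.0,0.03],100],[[4,3,-1],[-0.15,0.01,0.05],100],[[5,4,-2],[-0.2,0.03,0.07],100],[[5,4,-2],[-0.25,0.05,0.08],100]]}}

```text
time: 1.35
ee_pos: [0.3443, -0.1664, 0.3415]
tcp_rot: [-60.6, -0.4, -98.9]
wrist_force: [1.4, -0.6, -1.0]
opening: 0.0856
```

```bash
python3 - <<'E'
from h import *
crp()
Rw=Rt(-90,30)
k=W([-.069,.0124,.2041]);a=Rw.as_matrix()[:,1]
go(k-a*.09,Rw)
E
```

```text
TCP cradle [-0.2119 -0.2285  0.3415] rot [-60.6  -0.4 -98.9] F [ 1.4 -0.6 -1. ] T [ 0.03  0.43 -0.04] open 0.0856 q [-35. -41. -17.  87.  12. 157.] t 1.35
t 1.35 turn [0.6 0.5 0.2] shift [-0.2407  0.0991  0.0582] n 0.267
```

Joint 6 would pass its range at this yaw, so I'm using the equivalent grasp half a turn around, with the camera on the robot's side.

Request:
{"api": "play_rows", "payload": {"moves": [[[0,-8.5,0],[-0.02,0,0],100],[[0,-17,0],[-0.05,0.0,0.0],100],[[0,-25.5,0],[-0.08,0.0,0.0],100],[[0,-34,0],[-0.11,0.0,0.0],100],[[0,-42.5,0],[-0.14,0.0,0.0],100]]}}

```text
time: 1.85
ee_pos: [0.3652, -0.0284, 0.3402]
tcp_rot: [-67.9, -19.7, -59.7]
wrist_force: [0.8, -0.6, -0.4]
opening: 0.0852
```

Request:
{"api": "play_rows", "payload": {"moves": [[[0,-8.5,0],[-0.02,0,0],100],[[0,-17,0],[-0.03,0.0,0.0],100],[[0,-25.5,0],[-0.04,0.0,0.0],100],[[0,-34,0],[-0.05,0.0,0.0],100],[[0,-42.5,0],[-0.05,0.0,0.0],100]]}}

```text
time: 2.35
ee_pos: [0.3414, 0.0121, 0.3229]
tcp_rot: [-87.8, -29.1, -13.8]
wrist_force: [0.1, 0.6, -0.4]
opening: 0.0854
```

Request:
{"api": "play_rows", "payload": {"moves": [[[0,-8.5,0],[0,0,0],100],[[0,-17,0],[0,0,0],100],[[0,-25.5,0],[0,0,0],100],[[0,-34,0],[0,0,0],100],[[0,-42.5,0],[0,0,0],100]]}}

```text
time: 2.85
ee_pos: [0.3418, 0.0113, 0.3232]
tcp_rot: [-109.2, -22.4, 33.0]
wrist_force: [0.1, -0.2, -0.2]
opening: 0.0855
```

```bash
python3 - <<'E'
from h import *
crp()
Rw=Rt(90,-30)
k=W([-.069,.0124,.2041]);a=Rw.as_matrix()[:,1]
go(k-a*.09,Rw)
E
```

```text
TCP cradle [-0.2429 -0.0535  0.3232] rot [-109.2  -22.4   33. ] F [ 0.1 -0.2 -0.2] T [ 0.03  0.41 -0.03] open 0.0855 q [  9. -48. -22.  88.  -9.  68.] t 2.85
t 2.85 turn [ -0.7 -51.6  -0.4] shift [ 0.1135  0.0987 -0.0057] n 0.15
```

Request:
{"api": "play_rows", "payload": {"moves": [[[0,-8.5,0],[0.03,0.02,0],100],[[0,-17,0],[0.06,0.04,0],100],[[0,-25.5,0],[0.08,0.06,-0.005],100],[[0,-34,0],[0.1,0.08,-0.005],100],[[-0.5,-42.5,0],[0.113,0.09,-0.005],100]]}}

```text
time: 3.35
ee_pos: [0.4762, 0.0564, 0.2877]
tcp_rot: [-119.2, -4.1, 72.7]
wrist_force: [-0.6, -0.4, -0.3]
opening: 0.0855
```

```bash
python3 - <<'E'
from h import *
crp()
Rw=Rt(90,-30)
k=W([-.069,.0124,.2041]);a=Rw.as_matrix()[:,1]
go(k-a*.09,Rw)
c=cam("wrist")
cv2.imwrite("pics/w1.png",c["img"][:,:,::-1])
print(proj(c,[k,W(frame2cr((0,0,.215),45)),W(frame2cr((0,.239,.06),45))]))
E
```

```text
TCP cradle [-0.1174  0.0126  0.2877] rot [-119.2   -4.1   72.7] F [-0.6 -0.4 -0.3] T [ 0.06  0.45 -0.03] open 0.0855 q [ 13. -31. -19.  75. -11.  29.] t 3.35
t 3.35 turn [-0.5 -9.1 -0.4] shift [-0.0001  0.0066 -0.0002] n 0.007
[[280.9344 217.8123]
 [128.2505 318.5329]
 [440.3479 342.5567]]
```

View pics/w1.png

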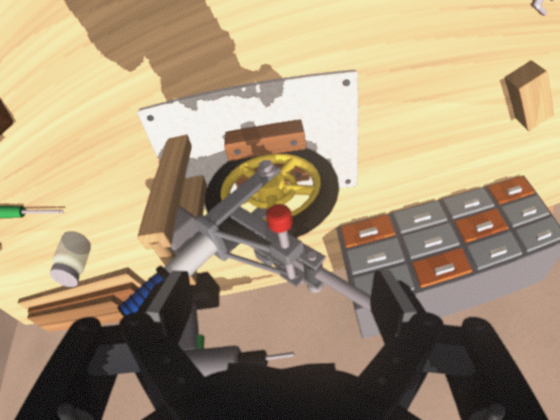

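The knob shows at about (279,217), where I predicted (281,218). I'll check it closer.

```bash
python3 - <<'E'
from h import *
c=cam("wrist")
P=[W(frame2cr((x,.088,.0705),45)) for x in (-.078,-.069,-.060,-.039)]
q=proj(c,P);print(q)
crop(c,230,170,380,290,5,"w2",q)
Rw=Rt(90,-30);go(W([-.069,.0124,.2041])+Rw.as_matrix()[:,1]*.019,Rw)
E
```

```text
[[278.4604 210.0518]
 [280.0677 217.982 ]
 [281.5928 225.5037]
 [284.8573 241.5937]]
t 3.45 turn [-0.5 -9.2 -0.4] shift [ 0.0008  0.1157 -0.0017] n 0.116
```

View pics/w2.png

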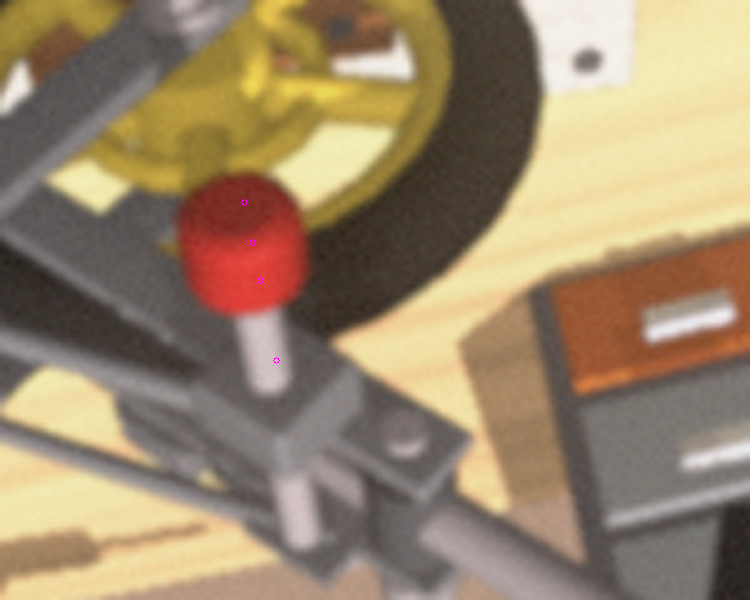

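Request:
{"api": "play_rows", "payload": {"moves": [[[-0.5,-8.5,-0.4],[0,0.02,0],60],[[-0.5,-9.2,-0.4],[0,0.05,0],60],[[-0.5,-9.2,-0.4],[0.0,0.08,0],60],[[-0.5,-9.2,-0.4],[0,0.105,0],60],[[-0.5,-9.2,-0.4],[0,0.115,0],60]]}}

```text
time: 3.95
ee_pos: [0.5304, 0.0459, 0.1872]
tcp_rot: [-120.0, -0.2, 80.4]
wrist_force: [-0.1, -0.8, 0.6]
opening: 0.0508
```

```bash
python3 - <<'E'
from h import *
crp()
Rw=Rt(90,-30);go(W([-.070,.012,.2041])+Rw.as_matrix()[:,1]*.019,Rw)
c=cam("wrist");cv2.imwrite("pics/w3.png",c["img"][:,:,::-1])
E
```

```text
TCP cradle [-0.0623  0.0108  0.1872] rot [-120.    -0.2   80.4] F [-0.1 -0.8  0.6] T [ 0.06  0.46 -0.02] open 0.0508 q [ 10. -27. -28.  60.  -9.  17.] t 3.95
t 3.95 turn [-0.  -0.4 -0. ] shift [ 0.0012  0.0005 -0.0017] n 0.002
```

View pics/w3.png

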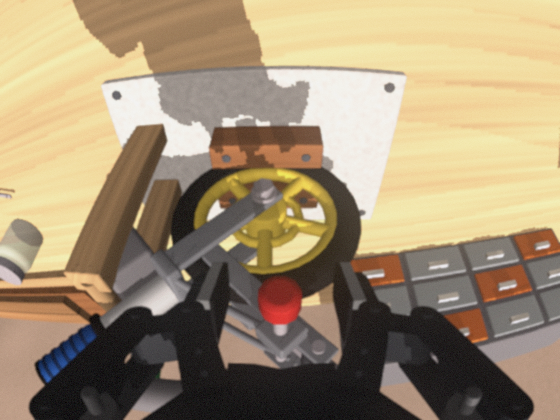

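The knob sits between the fingers at (280,300). Closing now.

Request:
{"api": "play_rows", "payload": {"moves": [[[0,0,0],[0,0,0],30],[[0,0,0],[0,0,0],10],[[0,0,0],[0,0,0],10],[[0,0,0],[0,0,0],10],[[0,0,0],[0,0,0],10]], "grip_force": 40}}

```text
time: 4.5
ee_pos: [0.5312, 0.0459, 0.1912]
tcp_rot: [-120.3, -0.1, 80.5]
wrist_force: [-3.8, -5.0, 3.8]
opening: 0.0177
```

```bash
python3 - <<'E'
from h import *
crp()
p,Ro,o=cur()
print(Ro.inv().apply(W([-1,0,0])-W([0,0,0])))
c=cam("wrist");cv2.imwrite("pics/w4.png",c["img"][:,:,::-1])
E
```

```text
TCP cradle [-0.0614  0.011   0.1912] rot [-120.3   -0.1   80.5] F [-3.8 -5.   3.8] T [-0.81  0.68 -0.45] open 0.0177 q [ 10. -27. -28.  61. -10.  17.] t 4.5
[-0.0049 -0.5039  0.8637]
```

View pics/w4.png

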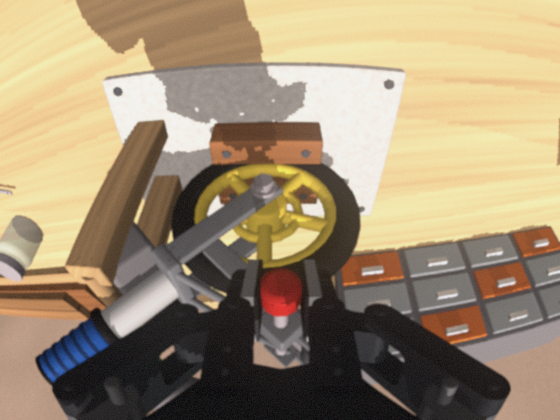

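Request:
{"api": "play_rows", "payload": {"moves": [[[0,0,0],[0,-0.003,0.005],10],[[0,0,0],[0,-0.006,0.01],10],[[0,0,0],[0,-0.009,0.015],10],[[0,0,0],[0,-0.012,0.02],10],[[0,0,0],[0,-0.014,0.024],10]]}}

```text
time: 5.05
ee_pos: [0.5039, 0.0503, 0.1913]
tcp_rot: [-120.3, -0.1, 80.5]
wrist_force: [1.7, -5.7, 2.3]
opening: 0.0176
```

```bash
python3 - <<'E'
from h import *
crp()
c=cam("wrist");crop(c,180,180,400,380,3,"w5")
E
```

```text
TCP cradle [-0.0891  0.011   0.1913] rot [-120.3   -0.1   80.5] F [ 1.7 -5.7  2.3] T [-0.91 -0.08 -0.51] open 0.0176 q [ 11. -31. -30.  62. -10.  18.] t 5.05
```

View pics/w5.png

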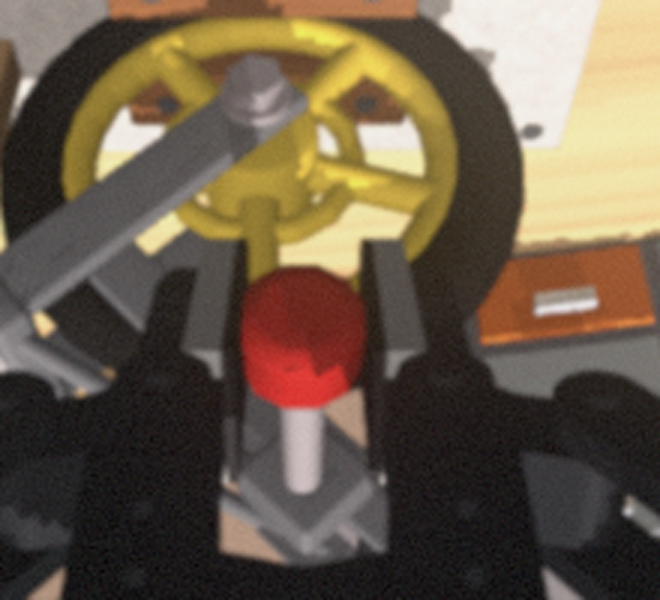

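The knob is moving with the fingers, and more bare rod shows behind it at crop (305,450). I'll keep pulling until it meets the stop.

Request:
{"api": "play_rows", "payload": {"moves": [[[0,0,0],[0,-0.001,0.002],10],[[0,0,0],[0,-0.002,0.004],10],[[0,0,0],[0,-0.003,0.006],10],[[0,0,0],[0,-0.004,0.007],10],[[0,0,0],[0,-0.004,0.007],10]]}}

```text
time: 5.6
ee_pos: [0.4993, 0.0508, 0.1922]
tcp_rot: [-120.7, -0.1, 80.3]
wrist_force: [35.5, -12.4, -11.2]
opening: 0.0175
```

```bash
python3 - <<'E'
from h import *
crp()
c=cam("wrist");crop(c,180,180,400,380,3,"w6")
E
```

```text
TCP cradle [-0.0938  0.0108  0.1922] rot [-120.7   -0.1   80.3] F [ 35.5 -12.4 -11.2] T [-1.75 -4.56 -0.59] open 0.0175 q [ 12. -32. -31.  62. -11.  19.] t 5.6
```

View pics/w6.png

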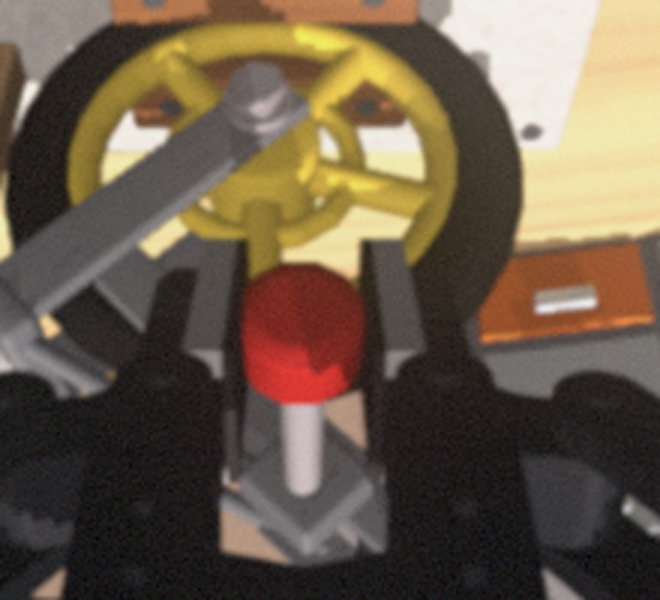

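Pull force is 35 N, so the bolt is at its end stop. I'll ease off a little, open and back away.

Request:
{"api": "play_rows", "payload": {"moves": [[[0,0,0],[0,0.001,-0.002],10],[[0,0,0],[0,0.001,-0.002],60],[[0,0,0],[0,0.001,-0.002],60],[[0,0,0],[0,0.001,-0.002],60],[[0,0,0],[0,-0.02,0],60]]}}

```text
time: 6.15
ee_pos: [0.4852, 0.0538, 0.2045]
tcp_rot: [-119.9, -0.1, 80.6]
wrist_force: [-0.4, 0.6, 0.2]
opening: 0.0511
```

Request:
{"api": "play_rows", "payload": {"moves": [[[0,0,0],[0,-0.03,0],60],[[0,0,0],[0,-0.06,0],60],[[0,0,0],[0,-0.09,0],60],[[0,0,0],[0,-0.12,0],30],[[0,0,0],[0,-0.14,0],0]]}}

```text
time: 6.65
ee_pos: [0.4156, 0.0653, 0.3302]
tcp_rot: [-120.3, -0.2, 80.6]
wrist_force: [0.5, 0.1, -0.4]
opening: 0.0233
```

```bash
python3 - <<'E'
from h import *
crp()
c=cam("wrist")
P=[W(frame2cr((x,.088,.0705),45)) for x in (-.108,-.099,-.090,-.035)]
q=proj(c,P);print(q)
crop(c,180,130,400,310,3,"w7",q)
# stand plan: vertical tool, yaw 90 ; contact at y=.112
Rw=Rt(90,0)
go(W([0,.115,.36]),Rw)
E
```

```text
TCP cradle [-0.1787  0.0117  0.3302] rot [-120.3   -0.2   80.6] F [ 0.5  0.1 -0.4] T [0.07 0.41 0.03] open 0.0233 q [ 18. -37. -17.  82. -13.  24.] t 6.65
[[280.6014 197.6359]
 [280.6323 204.4567]
 [280.6619 210.9918]
 [280.8191 245.4414]]
t 6.7 turn [30.4 -0.2  0.3] shift [ 0.1039  0.0676 -0.1675] n 0.208
```

View pics/w7.png

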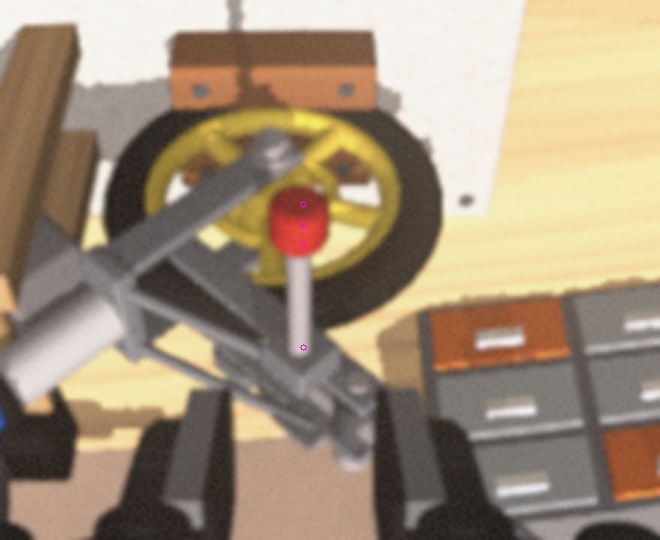

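The bolt is fully out: knob and rod line up with the predicted 34 mm points. Next I move above the kickstand's foot with the jaws along the axle and the fingers shut.

```bash
python3 - <<'E'
from h import *
go(W([0,.115,.37]),Rt(0,0))
E
```

```text
t 6.7 turn [23.6 87.4 24. ] shift [ 0.104   0.059  -0.1726] n 0.21
```

Request:
{"api": "play_rows", "payload": {"moves": [[[2.1,7.9,2.2],[0,-0.02,0],0],[[4.3,15.9,4.4],[0.02,-0.02,-0.02],0],[[6.4,23.8,6.5],[0.03,-0.01,-0.04],0],[[8.6,31.8,8.7],[0.05,0,-0.06],0],[[10.7,39.7,10.9],[0.06,0.01,-0.08],0]]}}

```text
time: 7.2
ee_pos: [0.5006, 0.1134, 0.3587]
tcp_rot: [-106.5, -6.1, 39.6]
wrist_force: [0.1, 0.1, 0.4]
opening: 0.0002
```

```bash
python3 - <<'E'
from h import *
crp()
go(W([0,.115,.37]),Rt(0,0))
E
```

```text
TCP cradle [-0.1024  0.0727  0.3587] rot [-106.5   -6.1   39.6] F [0.1 0.1 0.4] T [ 0.1   0.22 -0.04] open 0.0002 q [ 20.  -8.  11.  97. -14.  70.] t 7.2
t 7.2 turn [12.8 47.5 12.7] shift [ 0.0999  0.0133 -0.0473] n 0.111
```

Request:
{"api": "play_rows", "payload": {"moves": [[[2.2,8,2.2],[0.02,0,-0.01],0],[[4.4,16,4.3],[0.04,0.0,-0.02],0],[[6.5,24,6.5],[0.06,0.005,-0.03],0],[[8.6,32,8.6],[0.08,0.01,-0.04],0],[[10.7,40,10.7],[0.1,0.013,-0.047],0]]}}

```text
time: 7.7
ee_pos: [0.6082, 0.1384, 0.3699]
tcp_rot: [-92.3, -1.9, -1.7]
wrist_force: [0.4, 0.7, 1.0]
opening: -0.0001
```

```bash
python3 - <<'E'
from h import *
crp()
go(W([0,.115,.37]),Rt(0,0))
go(W([0,.115,.30]),Rt(0,0))
c=cam("wrist");cv2.imwrite("pics/w8.png",c["img"][:,:,::-1])
print(proj(c,[W(frame2cr((0,.239,.06),45)),W(frame2cr((0,.108,.06),45))]))
E
```

```text
TCP cradle [-0.0003  0.1147  0.3699] rot [-92.3  -1.9  -1.7] F [0.4 0.7 1. ] T [0.09 0.   0.04] open -0.0001 q [ 14.  22.  47. 114.  -3. 106.] t 7.7
t 7.7 turn [2.1 7.4 2. ] shift [ 0.0003 -0.0001  0.0003] n 0.0
t 7.7 turn [2.1 7.4 2. ] shift [-0.002   0.0698  0.0031] n 0.07
[[281.2956 210.3497]
 [266.7418 264.3411]]
```

View pics/w8.png

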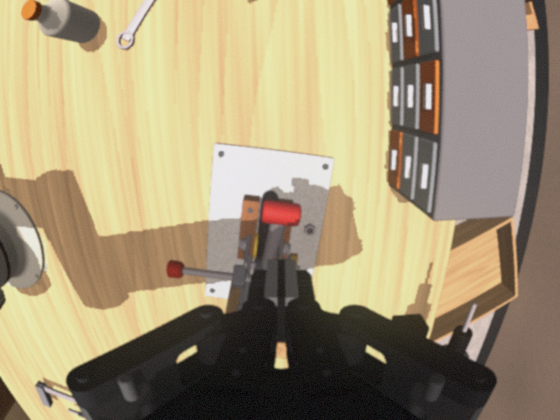

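The foot is at (281,212) as predicted. Pressing down on it.

Request:
{"api": "play_rows", "payload": {"moves": [[[2,7.4,2],[0,0.03,0.001],0],[[2,7.4,2],[0,0.05,0.002],0],[[2,7.4,2],[-0.001,0.065,0.004],0],[[2,7.4,2],[-0.002,0.08,0.007],0],[[2,7.4,2],[-0.002,0.09,0.009],0]]}}

```text
time: 8.25
ee_pos: [0.6081, 0.1436, 0.2792]
tcp_rot: [-90.2, -0.1, -8.8]
wrist_force: [0.6, -1.0, 3.0]
opening: -0.0005
```

```bash
python3 - <<'E'
from h import *
crp()
c=cam("wrist");cv2.imwrite("pics/w9.png",c["img"][:,:,::-1])
c=cam("scene");crop(c,200,160,360,280,5,"sc2")
go(W([0,.13,.19]),Rt(0,0))
E
```

```text
TCP cradle [-0.0011  0.1198  0.2792] rot [-90.2  -0.1  -8.8] F [ 0.6 -1.   3. ] T [-0.   -0.02 -0.01] open -0.0005 q [ 13.  17.  30. 103.  -0. 112.] t 8.25
t 8.35 turn [0.3 0.4 0.1] shift [0.0013 0.0891 0.0107] n 0.09
```

View pics/sc2.png

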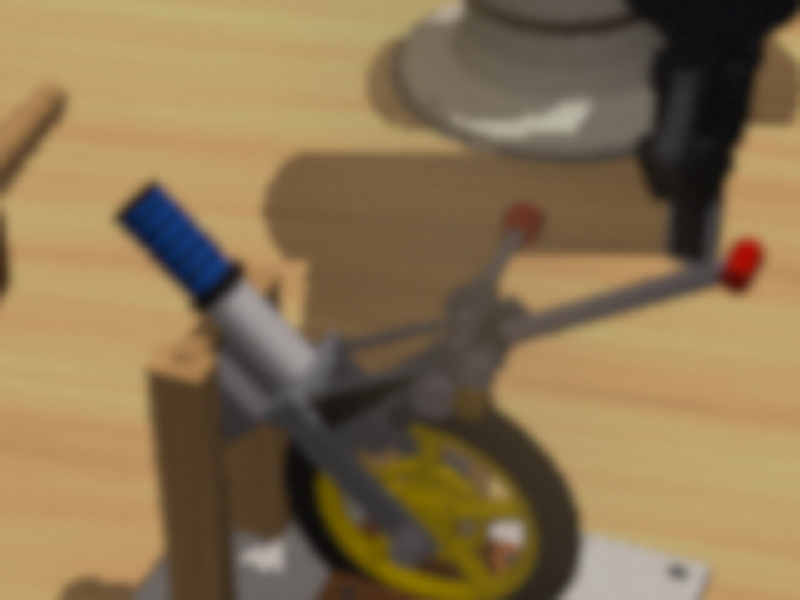

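The finger is on the leg just inside the foot, and the leg is swinging down while the frame stays on its rest. Pressing on.

Request:
{"api": "play_rows", "payload": {"moves": [[[0,0,0],[0,0.015,0.003],0],[[0,0,0],[0,0.03,0.006],0],[[0,0,0],[0.0,0.045,0.008],0],[[0,0,0],[0.001,0.06,0.009],0],[[0,0,0],[0.001,0.075,0.01],0]]}}

```text
time: 8.85
ee_pos: [0.6113, 0.1531, 0.2059]
tcp_rot: [-90.2, -0.2, -8.8]
wrist_force: [-0.8, 0.0, -0.1]
opening: -0.0003
```

Request:
{"api": "play_rows", "payload": {"moves": [[[0,0,0],[0,0.01,0.0],0],[[0,0,0],[0,0.02,0.0],0],[[0,0,0],[0.0,0.03,0.0],0],[[0,0,0],[0,0.03,0],0],[[0,0,0],[0,0.03,0],0]]}}

```text
time: 9.35
ee_pos: [0.611, 0.1527, 0.1759]
tcp_rot: [-90.2, -0.2, -8.9]
wrist_force: [0.5, 0.8, 0.4]
opening: 0.0002
```

```bash
python3 - <<'E'
from h import *
crp()
c=cam("scene");crop(c,200,160,360,280,5,"sc3")
E
```

```text
TCP cradle [0.0003 0.1292 0.1759] rot [-90.2  -0.2  -8.9] F [0.5 0.8 0.4] T [0.02 0.02 0.03] open 0.0002 q [ 14.  15.  16.  90.  -0. 113.] t 9.35
```

View pics/sc3.png

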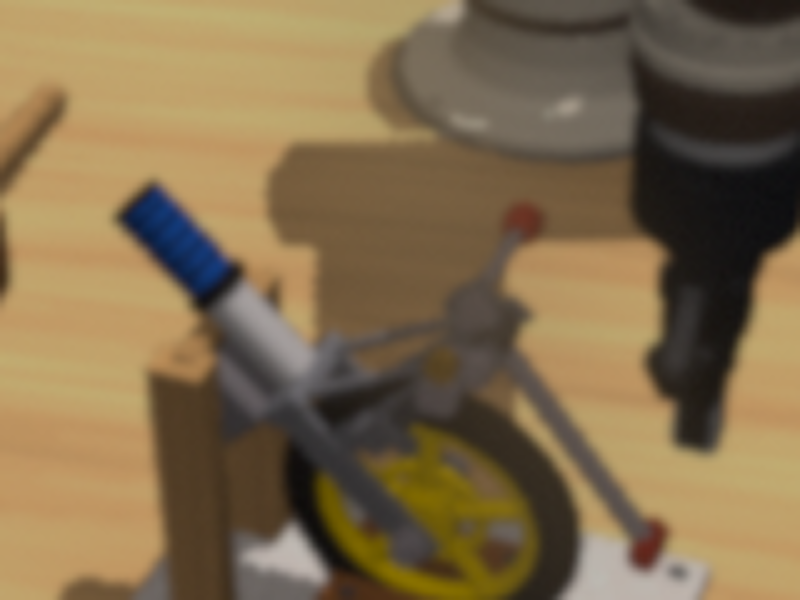

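The stand has snapped down: the leg now runs to the foot at crop (650,545). I'll check it by projection and go for the hand grip.

Request:
{"api": "play_rows", "payload": {"moves": [[[0,0,0],[0,-0.05,0.01],0],[[0,0,0],[0,-0.1,0.01],50],[[0,0,0],[0,-0.15,0],80],[[0,0,0],[0,-0.18,-0.04],100],[[0,0,0],[0,-0.18,-0.09],100]]}}

```text
time: 9.9
ee_pos: [0.5976, 0.0662, 0.3612]
tcp_rot: [-90.1, -0.6, -8.7]
wrist_force: [1.9, -0.5, -0.0]
opening: 0.0584
```

Request:
{"api": "play_rows", "payload": {"moves": [[[0,0,0],[0,0,-0.05],100],[[0,0,0],[0,0,-0.1],100],[[0,0,0],[0,0,-0.15],100],[[0,0,0],[0,0,-0.17],100],[[0,0,0],[0,0,-0.17],100]]}}

```text
time: 10.4
ee_pos: [0.5702, -0.105, 0.3575]
tcp_rot: [-90.2, -0.2, -9.1]
wrist_force: [0.5, 0.2, -0.8]
opening: 0.0852
```

```bash
python3 - <<'E'
from h import *
crp()
c=cam("scene")
P=[W(frame2cr((0,.108+.131*np.cos(1.71),.06-.131*np.sin(1.71)),45)),W(frame2cr((-.099,.088,.0705),45))]
crop(c,200,160,360,280,5,"sc4",proj(c,P))
c=cam("wrist");P=[W(frame2cr((0,0,z),45)) for z in (.16,.19,.215)]
q=proj(c,P);print(q);crop(c,0,0,560,420,1.4,"w10",q)
go(W([0,-.1343,.300]),Rt(0,0))
E
```

```text
TCP cradle [ 0.0012 -0.1317  0.3575] rot [-90.2  -0.2  -9.1] F [ 0.5  0.2 -0.8] T [ 0.06  0.01 -0.03] open 0.0852 q [-10.  15.  36. 111.  -0.  89.] t 10.4
[[279.7528 179.722 ]
 [279.6734 208.3707]
 [279.6064 234.5177]]
t 10.5 turn [0.2 0.3 0.2] shift [-0.0016  0.0572 -0.0051] n 0.057
```

View pics/w10.png

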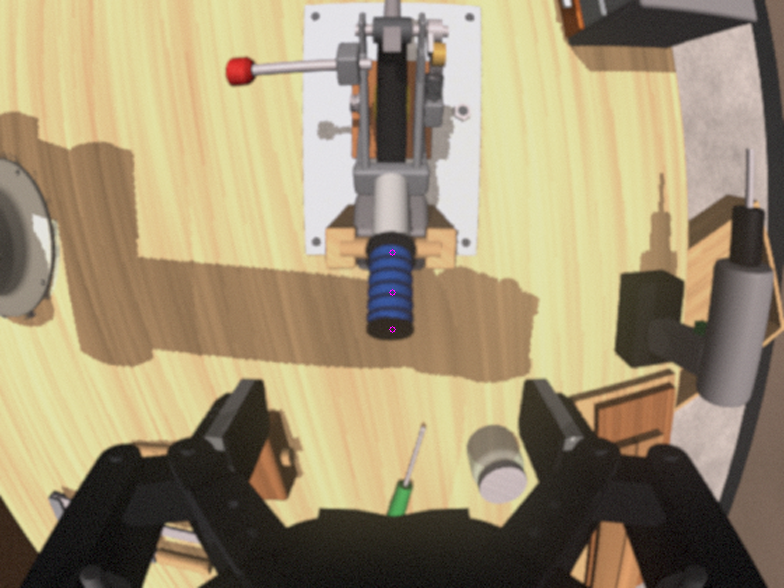

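View pics/sc4.png

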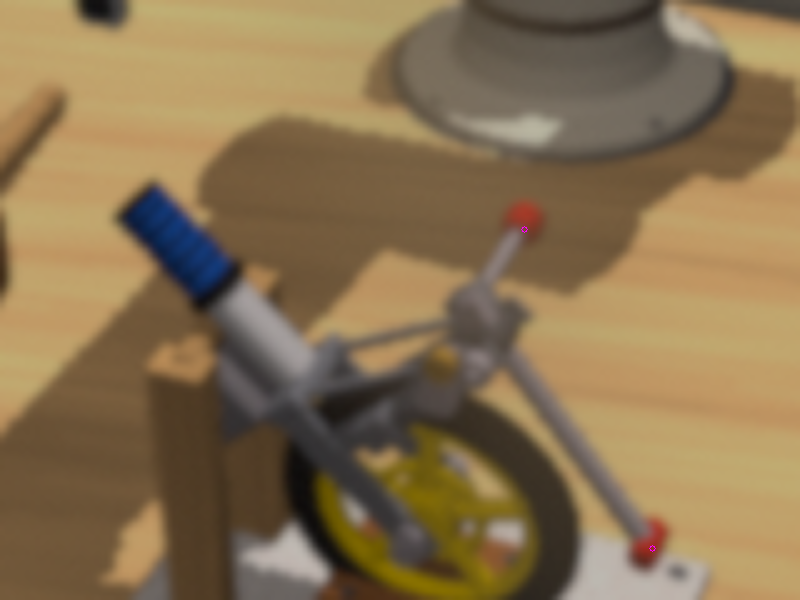

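Lock out and stand down both match their projected positions. The grip is centred at (390,292) in the enlarged wrist view. Descending on it.

Request:
{"api": "play_rows", "payload": {"moves": [[[0,0,0],[-0.002,0.04,-0.002],80],[[0,0,0],[-0.002,0.08,-0.003],70],[[0,0,0],[-0.002,0.12,-0.003],70],[[0,0,0],[-0.002,0.145,-0.003],70],[[0,0,0],[-0.002,0.152,-0.003],70]]}}

```text
time: 11.0
ee_pos: [0.5678, -0.1038, 0.2017]
tcp_rot: [-90.2, 0.1, -8.7]
wrist_force: [0.3, -0.6, 0.0]
opening: 0.0598
```

```bash
python3 - <<'E'
from h import *
crp()
c=cam("wrist");cv2.imwrite("pics/w11.png",c["img"][:,:,::-1])
go(W([0,-.1343,.2055]),Rt(0,0))
E
```

```text
TCP cradle [-0.0013 -0.1309  0.2017] rot [-90.2   0.1  -8.7] F [ 0.3 -0.6  0. ] T [-0.01  0.03 -0.  ] open 0.0598 q [-10.   8.  10.  92.  -0.  88.] t 11.0
t 11.05 turn [ 0.2  0.5 -0. ] shift [ 0.0009 -0.003  -0.0032] n 0.004
```

View pics/w11.png

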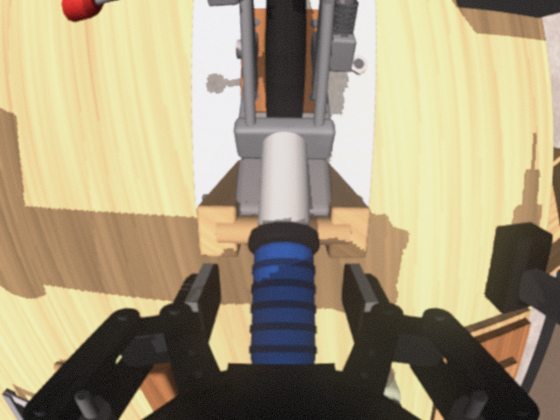

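The tube lies between the fingers at (283,330). A small correction, then close.

Request:
{"api": "play_rows", "payload": {"moves": [[[0,0,0],[0.001,-0.002,-0.003],70],[[0,0,0],[0.001,-0.002,-0.003],25],[[0,0,0],[0.001,-0.002,-0.003],25],[[0,0,0],[0.001,-0.002,-0.003],25],[[0,0,0],[0.001,-0.002,-0.003],25]], "grip_force": 50}}

```text
time: 11.55
ee_pos: [0.5681, -0.1085, 0.2086]
tcp_rot: [-90.2, -0.1, -8.9]
wrist_force: [-10.6, 2.3, 9.7]
opening: 0.0269
```

```bash
python3 - <<'E'
from h import *
crp()
c=cam("wrist");cv2.imwrite("pics/w12.png",c["img"][:,:,::-1])
p,Ro,o=cur()
p0=W([0,0,.092])
# radius of grasp point about axle
d=p+Ro.apply([0,-.019,0]);c_,s=np.cos(C[2]),np.sin(C[2]);e=d-p0;y=-s*e[0]+c_*e[1];print(y,e[2],np.hypot(y,e[2]),np.degrees(np.arctan2(-y,e[2])))
for a in (45,40,35,30,25,20,15,10,5,0):
    print(a,-.19*(np.sin(np.radians(a))-np.sin(np.radians(45))),-.19*(np.cos(np.radians(a))-np.cos(np.radians(45))))
E
```

```text
TCP cradle [-0.0003 -0.1355  0.2086] rot [-90.2  -0.1  -8.9] F [-10.6   2.3   9.7] T [ 0.52  2.12 -0.12] open 0.0269 q [-11.   8.  11.  93.  -0.  88.] t 11.55
-0.13539530081659826 0.1355877566569017 0.1916140058515252 44.95930776764851
45 -0.0 -0.0
40 0.01222064258500156 -0.011198155767161783
35 0.02537076551874527 -0.021288599989464405
30 0.03935028842544403 -0.030194538293599315
25 0.054052818694711124 -0.03784819111151945
20 0.06936646119356696 -0.044191309523878564
15 0.08517466985596508 -0.04917561856947894
10 0.10135713466872726 -0.05276318464687549
5 0.11779069730338897 -0.054926704211987615
0 0.13435028842544403 -0.05564971157455596
```

View pics/w12.png

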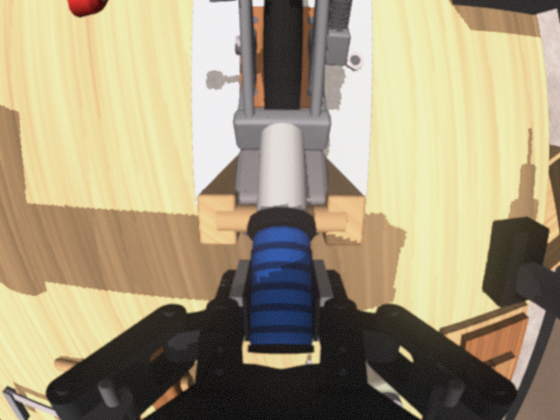

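Gripped: opening 27 mm, grasp radius 191.6 mm at 45.0°. Now swinging the frame up along the arc.

Request:
{"api": "play_rows", "payload": {"moves": [[[0,0,0],[0,-0.009,0.007],25],[[0,0,0],[0,-0.0165,0.015],25],[[0,0,0],[0,-0.0235,0.023],25],[[0,0,0],[0,-0.029,0.031],25],[[0,0,0],[0,-0.0345,0.04],25]]}}

```text
time: 12.1
ee_pos: [0.5747, -0.0682, 0.2402]
tcp_rot: [-90.2, 0.0, -8.9]
wrist_force: [-4.4, 2.3, -14.9]
opening: 0.0265
```

```bash
cat >> h.py <<'E'
def arc():
    crp();p,Ro,o=cur();d=p+Ro.apply([0,-.019,0]);c_,s=np.cos(C[2]),np.sin(C[2]);e=d-W([0,0,.092]);y=-s*e[0]+c_*e[1];print('y,z',y,e[2],'r',np.hypot(y,e[2]),'ang',np.degrees(np.arctan2(-y,e[2])))
E
python3 -c "
from h import *
arc()"
```

```text
TCP cradle [-0.0003 -0.0947  0.2402] rot [-90.2   0.   -8.9] F [ -4.4   2.3 -14.9] T [ 0.08  0.58 -0.18] open 0.0265 q [-7.  9. 16. 97. -0. 92.] t 12.1
y,z -0.09458889690481673 0.16720096680805227 r 0.19210211534290153 ang 29.497700399235868
```

Request:
{"api": "play_rows", "payload": {"moves": [[[0,0,0],[0,-0.004,0.009],25],[[0,0,0],[0,-0.008,0.018],25],[[0,0,0],[0,-0.0115,0.027],25],[[0,0,0],[0,-0.0145,0.036],25],[[0,0,0],[0,-0.017,0.045],25]]}}

```text
time: 12.6
ee_pos: [0.582, -0.0239, 0.2578]
tcp_rot: [-90.2, -0.1, -8.9]
wrist_force: [-3.8, 1.8, -11.7]
opening: 0.0268
```

```bash
python3 -c "
from h import *
arc()
c=cam('scene');crop(c,200,160,360,280,5,'sc5')"
```

```text
TCP cradle [-0.0001 -0.0497  0.2578] rot [-90.2  -0.1  -8.9] F [ -3.8   1.8 -11.7] T [-0.02  0.81 -0.16] open 0.0268 q [-2. 10. 19. 99. -0. 97.] t 12.6
y,z -0.04966890886852888 0.1848483150530613 r 0.19140506807852825 ang 15.040177065657183
```

View pics/sc5.png

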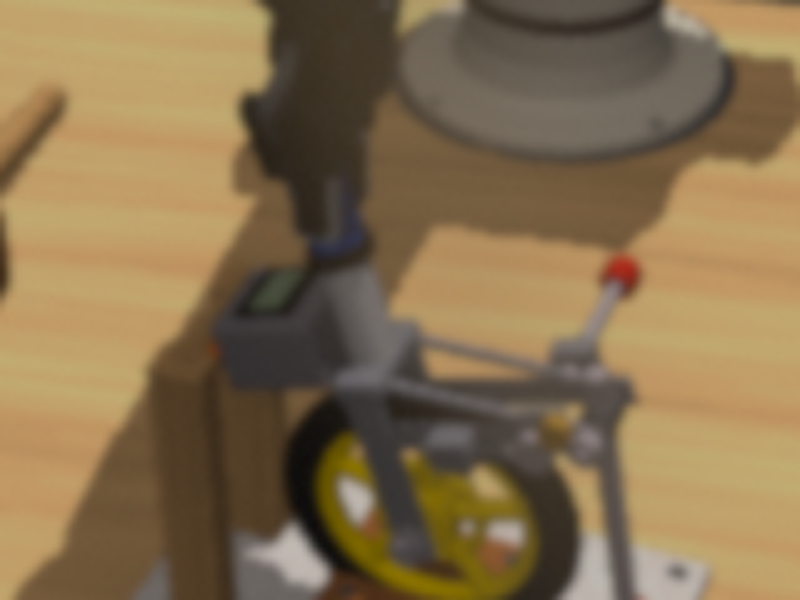

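Request:
{"api": "play_rows", "payload": {"moves": [[[0,0,0],[0,-0.002,0.01],25],[[0,0,0],[0,-0.004,0.02],25],[[0,0,0],[0,-0.005,0.03],25],[[0,0,0],[0,-0.006,0.04],25],[[0,0,0],[0,-0.006,0.048],25]]}}

```text
time: 13.15
ee_pos: [0.5899, 0.0239, 0.2639]
tcp_rot: [-90.2, -0.2, -8.8]
wrist_force: [-0.7, -1.5, -3.8]
opening: 0.0264
```

```bash
python3 -c "
from h import *
arc()
c=cam('scene')
def P(t): return [W(frame2cr(p,t)) for p in ((-.099,.088,.0705),(0,.108+.131*np.cos(1.71),.06-.131*np.sin(1.71)))]
for t in (0,2,4): print(t,proj(c,P(t)))
crop(c,200,170,360,290,5,'sc6',proj(c,P(0)))
c=cam('wrist')
cv2.imwrite('pics/w13.png',c['img'][:,:,::-1])
"
```

```text
TCP cradle [ 0.0001 -0.0013  0.2639] rot [-90.2  -0.2  -8.8] F [-0.7 -1.5 -3.8] T [-0.67  0.18 -0.22] open 0.0264 q [  2.  11.  21.  99.  -0. 101.] t 13.15
y,z -0.0012727214636887516 0.19087680062604398 r 0.19088104368207617 ang 0.38202907571548267
0 [[332.6467 224.8022]
 [319.5134 291.2388]]
2 [[331.7472 223.6356]
 [320.4647 290.6019]]
4 [[330.804  222.4864]
 [321.3791 289.9276]]
```

View pics/sc6.png

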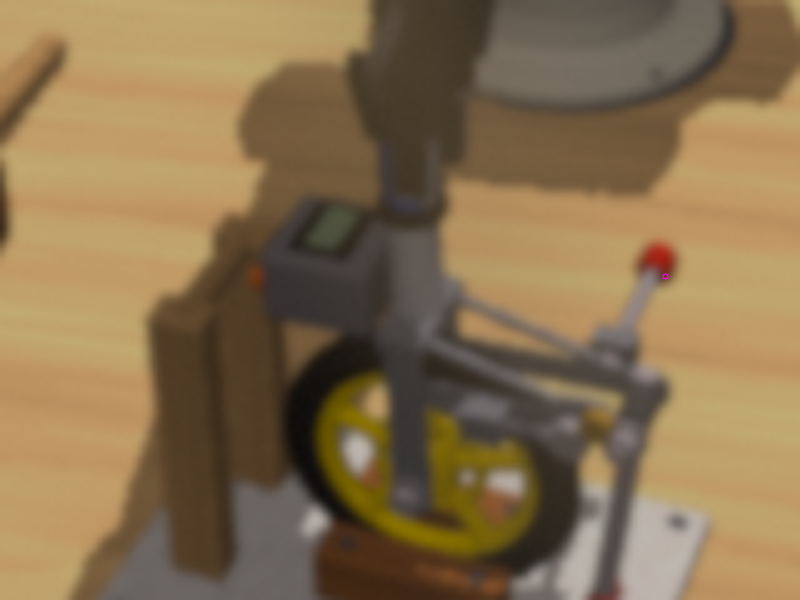

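View pics/w13.png

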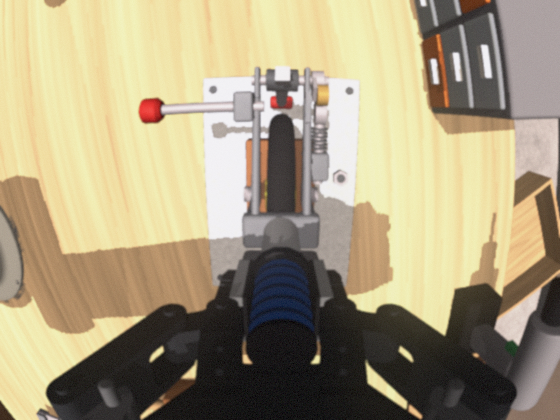

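Near upright. Let it settle, then measure the tilt from several cameras.

Request:
{"api": "play_rows", "payload": {"moves": [[[0,0,0],[0,0,0],25],[[0,0,0],[0,0,0],25],[[0,0,0],[0,0,0],25],[[0,0,0],[0,0,0],25],[[0,0,0],[0,0,0],25]]}}

```text
time: 13.75
ee_pos: [0.5898, 0.0228, 0.2638]
tcp_rot: [-90.2, -0.2, -8.9]
wrist_force: [0.5, -0.6, -5.5]
opening: 0.0263
```

```bash
python3 -c "
from h import *
arc()
k=(-.099,.088,.0705);f=(0,.108+.131*np.cos(1.71),.06-.131*np.sin(1.71))
for n in ('scene','top','wrist'):
    c=cam(n);g=c['img'].astype(int);m=((g[...,0]>110)&(g[...,1]<70)&(g[...,2]<70)).astype(np.uint8)
    for t in (0,2,4,6):
        print(n,t,proj(c,[W(frame2cr(p,t)) for p in (k,f)]).ravel())
    nn,l,s,ce=cv2.connectedComponentsWithStats(m)
    for i in range(1,nn):
        if s[i,4]>8: print('  red',s[i],ce[i])
    q=proj(c,[W(frame2cr(k,0))])[0].astype(int)
    crop(c,max(q[0]-60,0),max(q[1]-50,0),q[0]+60,q[1]+50,5,'z_'+n,proj(c,[W(frame2cr(p,0)) for p in (k,f)]))
"
```

```text
TCP cradle [ 0.0001 -0.0024  0.2638] rot [-90.2  -0.2  -8.9] F [ 0.5 -0.6 -5.5] T [-0.21 -0.15 -0.18] open 0.0263 q [  2.  11.  21.  99.  -0. 101.] t 13.75
y,z -0.0023559882385688117 0.19081545502047645 r 0.1908299990967137 ang 0.7073919863919889
scene 0 [332.6467 224.8022 319.5134 291.2388]
scene 2 [331.7472 223.6356 320.4647 290.6019]
scene 4 [330.804  222.4864 321.3791 289.9276]
scene 6 [329.8186 221.3564 322.2552 289.2165]
  red [430 194   7   4   9] [433.6667 195.1111]
  red [328 219   6   6  22] [331.1364 221.5   ]
  red [318 289   5   4  10] [320.1 290.6]
top 0 [245.8511 205.1858 253.8136 188.2483]
top 2 [246.5193 205.121  253.1298 187.893 ]
top 4 [247.2219 205.0683 252.4728 187.5366]
top 6 [247.9581 205.0278 251.8433 187.1796]
  red [245 203   5   4  15] [247.3333 204.3333]
  red [ 523  374   36   46 1296] [540.4151 399.9198]
wrist 0 [153.6957 101.9509 281.3443 101.0689]
wrist 2 [152.3333 105.1127 281.3688  98.9431]
wrist 4 [150.9991 108.485  281.3935  96.8758]
wrist 6 [149.6986 112.0664 281.4183  94.87  ]
  red [284  95   8  11  61] [288.082  100.8361]
  red [140  97  20  24 401] [149.8828 108.8828]
  red [272 102   8   4  28] [275.2857 103.5714]
```

The red-blob estimates point to a tip of about 2°, against 0.7° from the TCP. All are inside the limit, but I'll nudge the frame further upright and watch the force in case the foot meets the board.

Request:
{"api": "play_rows", "payload": {"moves": [[[0,0,0],[0,0,0.001],25],[[0,0,0],[0,0,0.002],25],[[0,0,0],[0,0,0.003],25],[[0,0,0],[0,0,0.004],25],[[0,0,0],[0,0,0.004],25]]}}

```text
time: 14.4
ee_pos: [0.5905, 0.0272, 0.2637]
tcp_rot: [-90.2, -0.2, -8.8]
wrist_force: [3.5, -2.3, -2.0]
opening: 0.0271
```

Request:
{"api": "play_rows", "payload": {"moves": [[[0,0,0],[0,0,0],25],[[0,0,0],[0,0,0],25],[[0,0,0],[0,0,0],25],[[0,0,0],[0,0,0],25],[[0,0,0],[0,0,0],25]]}}

```text
time: 14.9
ee_pos: [0.5904, 0.027, 0.2637]
tcp_rot: [-90.2, -0.2, -8.9]
wrist_force: [4.8, -3.8, -2.0]
opening: 0.0266
```

```bash
python3 -c "
from h import *
arc()
for n in ('scene','top','wrist'):
    c=cam(n);g=c['img'].astype(int);m=((g[...,0]>110)&(g[...,1]<70)&(g[...,2]<70)).astype(np.uint8)
    nn,l,s,ce=cv2.connectedComponentsWithStats(m)
    for i in range(1,nn):
        if 8<s[i,4]<1000: print(n,'  red',s[i],ce[i])
    if n=='scene': crop(c,240,180,360,320,4,'sc7')
    if n=='top': crop(c,0,90,560,300,1.4,'top7')
"
```

```text
TCP cradle [0.     0.0018 0.2637] rot [-90.2  -0.2  -8.9] F [ 4.8 -3.8 -2. ] T [-0.5  -0.95 -0.09] open 0.0266 q [  3.  12.  21.  99.  -0. 102.] t 14.9
y,z 0.0018494416280225628 0.19074520226140199 r 0.19075416802806333 ang -0.5555153056366162
scene   red [430 194   7   4   9] [433.6667 195.1111]
scene   red [329 220   6   5  25] [331.68 221.92]
top   red [245 203   4   4  14] [246.7143 204.5   ]
wrist   red [140 101  22  24 391] [150.9003 112.1432]
wrist   red [272 100  20  11  92] [283.8913 106.8152]
```

View pics/sc7.png

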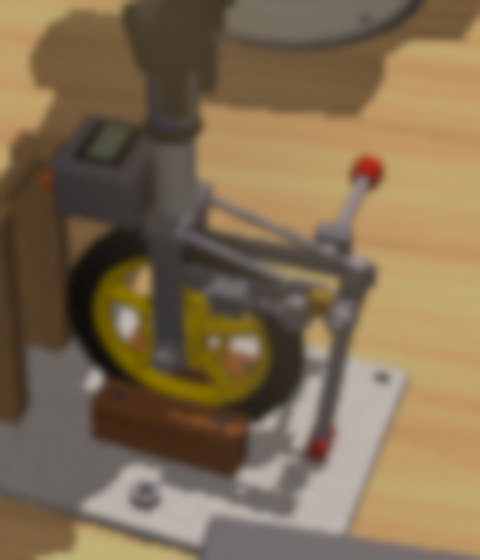

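View pics/top7.png

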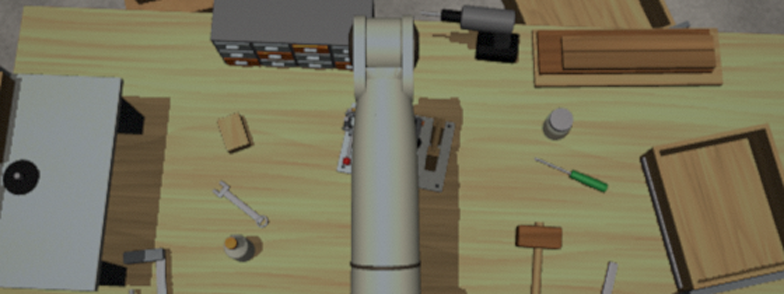

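The frame stands upright in the fingers, lock out and stand down, bystanders in place. Handing in.

```bash
python3 -c "
from workcell import job_done,get_obs
print(get_obs()['time']);print(job_done())"
```

```text
15.05
the job is handed in; nothing more can be done
None
```

The job is handed in at 15.05 s: the lock bolt is out, the kickstand is down, and the arm is still holding the frame upright. `job_done` gave no verdict.

- **Lock bolt:** I pulled it until the wrist force rose to about 35 N. After release, the knob sat where the 34 mm position predicts.
- **Kickstand:** I pushed it over centre with shut fingers. It snapped down, and the foot matched its predicted position at 1.71 rad.
- **Frame:** I gripped it on the blue hand grip at 50 N and swung it up along its arc. At the last check the finger opening was 26.6 mm and the arm was still.
- **Bystanders:** In the last top and scene pictures, the ones in view looked unmoved; I compared them by eye only.

**Disagreements and gaps:** The tilt estimates disagree slightly. The tool position gives −0.6° (just past upright), while the red knob in the scene camera suggests 1–2° still tipped. Both are inside the 4.5° limit. The last nudge met a small force of about 4 N against it, so the foot may be lightly touching the board. The knob in the wrist view read up to about 6° tipped, but the foot in the same view did not agree. I discounted that reading as an uncalibrated colour centroid.

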